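# Refit the tap knob of a tea stove and hold it pressed in

## Robot

A 7-joint arm with a two-finger parallel gripper is mounted at the origin on the work surface. World frame = base frame: x ahead of the robot, y to its left, z up, the work surface at z = 0. Lengths are in m, angles in rad, forces in N, time in s.
With the tool pointing down it reaches from about 0.425 to 0.8 m from the base axis. Payload 8.3 kg.
Tool frame: the origin (TCP) lies at the very end of the fingers, on their centre line; the grasp point (between the pads) lies 19 mm behind it; z points along the fingers, y is the line along which they close (so a half turn about z gives the same grasp; the last joint's range is limited). The gripper opens to 85 mm and grips with 20 to 120 N. Pads are 22 mm wide; open, the fingers measure 114 mm over their backs; the gripper's body (76 mm by 85 mm) begins 54 mm behind the grasp point. The pads swing forward as they close: fully open they stand 13 mm farther back than shut.
Start: joints at [1.13, 0.383, 0.016, 1.37, -0.006, 1.388, -0.046], TCP at [0.231, -0.581, 0.231] pointing down, gripper open.
Joint ranges: [-2.95, 2.95], [-0.25, 2.06], [-1.52, 1.56], [0.18, 2.33], [-1.44, 4.58], [0.02, 2.06], [-3.01, 3.01]. Speed limits (rad/s): [2.39, 2.39, 3.01, 3.01, 3.14, 3.14, 3.14].

## Interface

Orientations are given as a rotation vector (axis times angle).
In Python, from cell import * gives the robot as it stands.
- The arm moves only by the tool arm_command, never from a script. Its arguments are lists of equal length, an entry for each row: "travel": the shift along the world's x, y, z in cm, a list of three; "twist": the turn about the world's z in degrees; "jaw": the finger opening in cm, from 0 to 8.54. A call has exactly 5 rows; each row shifts and turns the commanded pose from where the row before left it; what a row does not reach is not made up. A row lasts 1/12 s, in which the tool goes at most 41.7 mm and 7.16 degrees, less where a joint would pass 70% of its speed; a pose out of reach is approached as far as the arm can. A call with a gripper value outside its range is refused whole. The fingers move at their own pace and stop on an object; "force" is the grip in N (left out, the last holds). Time passes only in rows, so rows that do not move let the fingers close, or fill a call up. It gives the time, the measured TCP pose, the force, the opening and the grip force at its end, in the units of the state.
- sense(): the state, without advancing time (a new reading comes with each control period).
- capture(name): name is "scene" or "side" or "wrist"; returns the picture (480x640x3 uint8, red, green, blue); there is no depth.
- camera_params(name): a dict with "mtx" (3x3 intrinsics, pixels), "world_from_camera" (4x4, takes a point from camera to world coordinates). Camera axes: x right, y down, z forward; pixel columns grow to the right and rows downward; lengths in m; the calibration is good to about 2 mm. The wrist camera is an equidistant fisheye: a pixel r from the principal point sees the ray r / f radians off the axis. A picture is of the moment at which its call begins: read the wrist's pose just before it. camera_params takes no time and is no camera call; for the wrist camera it gives the pose at the moment of the call.
- job_done(): hands the job in; it is judged then, once.
The state is a dict: "time_s": time; "joints": joint angles; "joint_vel": joint speeds; "effort": joint torques, N m; "position": TCP position; "eef_rot": TCP orientation; "contact_force": force on the tool from outside, world axes, zero at the start; "wrist_torque": the same for the moment, N m; "width": finger opening in m; "finger_force": force on a finger pad.
Only numpy, scipy, OpenCV 4.12 (cv2) and the standard library are available. Lean on these libraries where they do the work, as an engineer would, in place of code of your own. Each camera call takes 0.05 s, during which the arm holds its last target. There are 200 camera calls.

## Task

One of the two taps of the tea stove has lost its porcelain knob, which stands on the counter beside the stove. Pick the knob up, turn it so that its keyed bore matches the D-shaped shaft of the bare tap, push it fully home on the shaft and press knob and shaft down against the spring as far as they go. Finish while still holding the knob pressed down (do not let go), and leave the pots and tea things undisturbed.

Things in the scene. Friction and masses are not known exactly. Their poses are not given: they have to be found in the camera images.
- knob: Loose white porcelain knob, 40 to 85 g, upright on the counter (its lookalike is fixed on the other tap). Round body 40 mm across, 18 mm high, topped by a grip bar. Origin: centre of the underside; z up; x points along the bar to its nose. D-shaped bore in the underside: 17.2 mm across, 15 mm deep, its flat 2.7 mm from the axis on the nose (+x) side.
- knob_grip (a point): On the knob's axis, 30 mm above its underside, the middle height of the grip bar: 12 mm thick, 24 mm high (18 to 42 mm above the underside), reaching from 20 mm behind the axis to 24 mm ahead, then a 9 mm thick nose to 30 mm; dark line on top. Grip it across its thickness. Axes as the knob's: x to the nose.
- knob_seat (a point): The middle of the ceiling of the knob's bore, 15 mm above the underside on the axis; axes as the knob's. It meets the shaft's tip when the knob is home.
- shaft_tip (a point): Centre of the top of the bare tap's upright steel D-shaft at the front (robot's side) of the steel stove, 150 mm from the other tap, at either of the two tap places. The stove's deck is 70 mm above the counter, the tip 98 mm when not pressed. Shaft 16 mm across, flat 2 mm from its axis, 1.5 mm chamfer. z up; x points from the axis out through the flat.
- collar_tab (a point): Outer end of the tab, 34 mm from the shaft's axis on the side of the flat, 3 mm above the deck. The 6 mm wide tab belongs to a dark flat collar (34 mm across, 3 mm thick) round the shaft's foot that turns with the shaft. The knob goes on with its nose on the tab's side. The shaft turns stiffly (0.08 N m). Axes as the shaft's.
- shaft_push (a joint): How far the shaft is pressed down, m: 0 when released, 0.006 at the stop. The spring needs 6 N to start moving and 12 N at the stop. When the knob is home its underside is 13 mm above the deck, and 7 mm above it at the stop.
- teapot: Steel teapot, 121 mm high, 116 mm wide without spout and handle, on one of the two burners at the rear of the stove; origin at the centre of its underside.
- milk_pot: Copper milk pot, 90 mm across, 75 mm high, with a wooden handle reaching 120 mm from its axis, on the other burner; origin at the centre of its underside.
- sugar_bowl: White lidded sugar bowl, 84 mm across, 72 mm high; origin at the centre of its underside.
- tea_glass: Amber tea glass, 64 mm across, 85 mm high; origin at the centre of its underside.
- tea_tin: Tea tin, 70 mm across, 110 mm high; origin at the centre of its underside.
- spoon: Teaspoon, 130 mm long, lying flat on the counter between knob and stove; origin under its middle, x towards the bowl.
- saucer: Blue saucer, 110 mm across, 16 mm high; origin at the centre of its underside.
Mind the look-alikes: they are no part of the job. Leave any pink or purple look-alike of the knob alone.

How it is judged:
By the outcome, as a careful person would: the job done as asked, in the order asked, and still so for the second after the job is handed in, while the arm keeps its last pose, push and grip.
It also fails if it takes over 38 s, if anything falls off the work surface, if the arm or the gripper's body presses on something with over 40 N, if the wrist force passes 120 N, or if a joint passes its speed limit or range.

## Working session

There is one attempt and no reset: what is moved stays moved. The work goes in short steps, Python scripts to look and compute and a tool call to move; the robot and the scene stay as the last step left them, time stands still between calls to the robot, and variables do not carry over. Pictures are saved under pics/ and viewed, at most 10 in all, crops included, and the job is handed in when it is done.

Besides the shell and the picture viewer there is one more tool, called after "Request:" as name(argument=value, ...), one argument or row to a line, values as JSON. arm_command: Moves the arm, as the interface text tells. Its arguments: {"type":"object","properties":{"travel":{"type":"array"},"twist":{"type":"array"},"jaw":{"type":"array"},"force":{"type":"number"}},"required":["travel","twist","jaw"]}

```bash
mkdir -p pics; ls; python3 - <<'E'
from cell import *
import cv2
for n in("scene","side"):
    p=camera_params(n); print(n,p["mtx"].round(1).tolist(),p["world_from_camera"].round(3).tolist())
    cv2.imwrite(f"pics/{n}0.png",capture(n)[:,:,::-1])
s=sense();print(s["time_s"],s["position"],s["eef_rot"],s["width"],s["contact_force"])
E
```

```text
pics
scene [[567.5, 0.0, 316.0], [0.0, 567.5, 243.4], [0.0, 0.0, 1.0]] [[0.341, 0.617, -0.709, 1.448], [0.94, -0.219, 0.262, -0.226], [0.006, -0.756, -0.654, 0.949], [0.0, 0.0, 0.0, 1.0]]
side [[506.5, 0.0, 311.0], [0.0, 506.5, 235.6], [0.0, 0.0, 1.0]] [[0.955, -0.21, 0.211, 0.308], [-0.297, -0.626, 0.721, -0.612], [-0.019, -0.751, -0.66, 0.763], [0.0, 0.0, 0.0, 1.0]]
0.1 [ 0.23042033 -0.58050731  0.23036532] [-3.08400942e+00 -5.89676162e-01  5.16104864e-04] 0.08572824880772435 [-0.73044403  0.64382169 -0.20090941]
```

View pics/scene0.png

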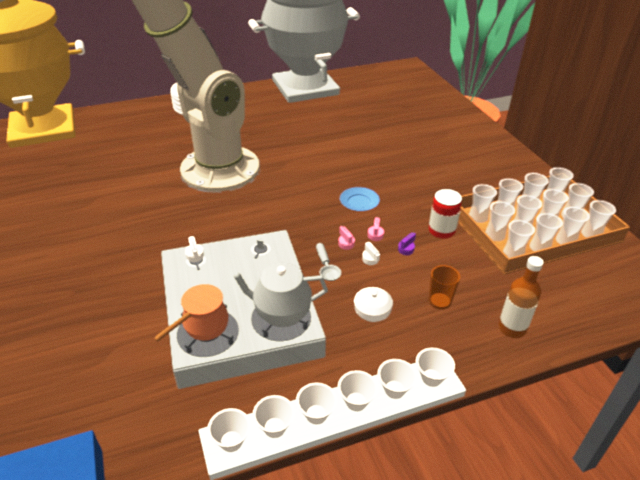

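View pics/side0.png

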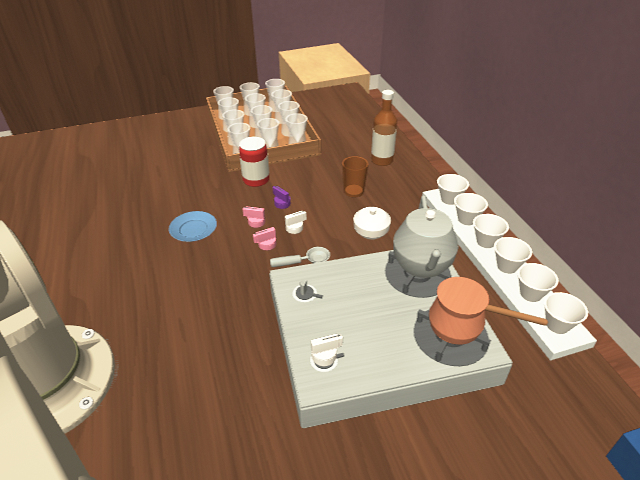

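The side view shows the candidates for the knob: the loose white one at (295,222), the pinks at (255,216) and (265,238), the purple at (282,197), and the fixed white one on the other tap at (325,350). I choose (295,222), which is (371,254) in the scene view. The bare shaft is at side (305,292) and scene (261,248). Next is a close crop of both.

```bash
cat > h.py <<'E'
from cell import *
import cv2, numpy as np
def ray(n,u,v):
    p=camera_params(n);T=p["world_from_camera"];d=T[:3,:3]@np.linalg.inv(p["mtx"])@[u,v,1];return T[:3,3],d
def atz(n,u,v,z):
    c,d=ray(n,u,v);return c+d*(z-c[2])/d[2]
def tri(a,b):
    A=np.zeros((3,3));y=np.zeros(3)
    for n,u,v in((("scene",)+a),(("side",)+b)):
        c,d=ray(n,u,v);d=d/np.linalg.norm(d);P=np.eye(3)-np.outer(d,d);A+=P;y+=P@c
    return np.linalg.solve(A,y)
def proj(n,X):
    p=camera_params(n);T=np.linalg.inv(p["world_from_camera"]);q=p["mtx"]@(T[:3,:3]@X+T[:3,3]);return q[:2]/q[2]
E
python3 - <<'E'
import cv2,numpy as np
a=cv2.imread("pics/scene0.png");b=cv2.imread("pics/side0.png")
def c(i,u,v):return cv2.resize(i[v-20:v+20,u-26:u+26],(416,320)[:2] and (400,300),interpolation=cv2.INTER_CUBIC)
def c(i,u,v):return cv2.resize(i[v-18:v+18,u-24:u+24],None,fx=8,fy=8,interpolation=cv2.INTER_CUBIC)
cv2.imwrite("pics/crop1.png",np.vstack([np.hstack([c(a,371,254),c(b,295,222)]),np.hstack([c(a,261,248),c(b,305,292)])]))
E
```

```text
(no output)
```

View pics/crop1.png

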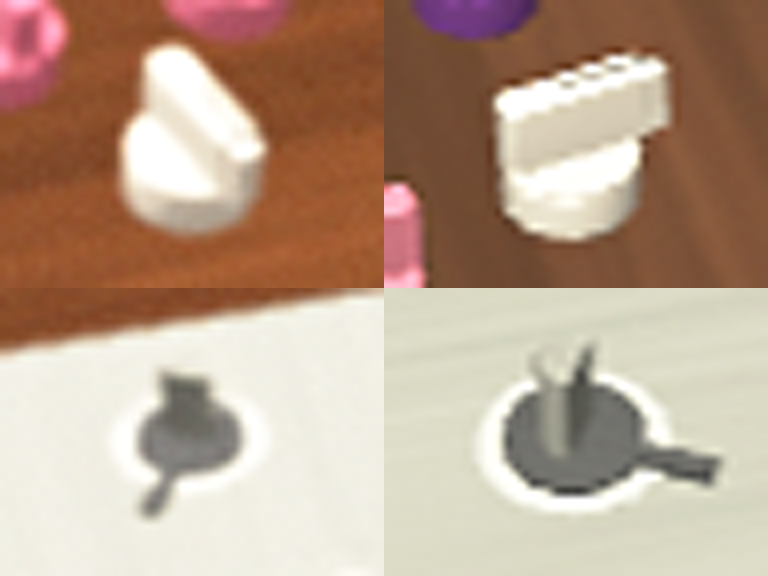

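The crop shows the loose white knob with its nose at the right end in the side view, overhanging the body. In the side view the bar's top runs from (285.5,216.5) to (305.5,212). The bare D-shaft's collar centre is at side (304.6,292.6) with its tab end at (322.6,296.8).

```bash
python3 - <<'E'
from h import *
np.set_printoptions(precision=4,suppress=True)
for n,r,t in(("scene",(368.3,242.2),(378.3,254.8)),("side",(285.5,216.5),(305.5,212.1))):
    R=atz(n,*r,.042);N=atz(n,*t,.042);d=N-R;print(n,R,N,np.linalg.norm(d),"yaw",np.degrees(np.arctan2(d[1],d[0])),"axis",R+d*.4)
for n,r,t in(("scene",(260.8,249),(255.8,257.8)),("side",(304.6,292.6),(322.6,296.8))):
    R=atz(n,*r,.073);N=atz(n,*t,.073);d=N-R;print(n,R,N,np.linalg.norm(d),"yaw",np.degrees(np.arctan2(d[1],d[0])))
print("tip",atz("scene",260.4,241.3,.098),atz("side",303.6,281.8,.098))
a=cv2.imread("pics/scene0.png");b=cv2.imread("pics/side0.png")
# knob white-region underside centre: tap fixed knob collar
s=sense()
from scipy.spatial.transform import Rotation as Ro
print(Ro.from_rotvec(s["eef_rot"]).as_matrix())
p=camera_params("wrist");print(p["mtx"],p["world_from_camera"])
cv2.imwrite("pics/w0.png",capture("wrist")[:,:,::-1])
E
```

```text
scene [0.5035 0.2594 0.042 ] [0.5538 0.2631 0.042 ] 0.05039789686168924 yaw 4.291838288142507 axis [0.5236 0.2609 0.042 ]
side [0.5035 0.2562 0.042 ] [0.5509 0.257  0.042 ] 0.047406552403016694 yaw 0.9126227586287401 axis [0.5224 0.2565 0.042 ]
scene [ 0.4742 -0.0033  0.073 ] [ 0.4998 -0.0223  0.073 ] 0.0318514308589032 yaw -36.726550799329864
side [ 0.4707 -0.0053  0.073 ] [ 0.4987 -0.0254  0.073 ] 0.03449417580269981 yaw -35.51797160172831
tip [ 0.4759 -0.0032  0.098 ] [ 0.4706 -0.0017  0.098 ]
[[ 0.9295  0.3689 -0.0006]
 [ 0.3689 -0.9295  0.0016]
 [-0.     -0.0017 -1.    ]]
[[371.6483   0.     326.5443]
 [  0.     371.6483 245.4429]
 [  0.       0.       1.    ]] [[ 0.3689 -0.8857 -0.2817  0.3025]
 [-0.9294 -0.3526 -0.1087 -0.5524]
 [-0.0031  0.3019 -0.9533  0.3729]
 [ 0.      0.      0.      1.    ]]
```

Request:
arm_command(
  travel=[
    [2.2, 2.8, 0],
    [2.2, 2.8, 0.2],
    [2.2, 2.8, 0.2],
    [2.2, 2.8, 0.2],
    [2.2, 2.8, 0.2],
  ],
  twist=[-1, -1, -1, -1, -1],
  jaw=[4.5, 4.5, 4.5, 4.5, 4.5],
  force=60,
)

```text
time_s: 0.57
position: [0.3412, -0.4393, 0.2391]
eef_rot: [-3.108, -0.453, 0.0]
contact_force: [1.1, -0.5, -0.1]
width: 0.045
finger_force: 0.0
```

Request:
arm_command(
  travel=[
    [2.2, 2.8, 0.2],
    [2.2, 2.8, 0.2],
    [2.2, 2.8, 0.2],
    [2.2, 2.8, 0.2],
    [2.2, 2.8, 0.2],
  ],
  twist=[-1, -1, -1, -1, -1],
  jaw=[4.5, 4.5, 4.5, 4.5, 4.5],
)

```text
time_s: 0.98
position: [0.4512, -0.2993, 0.2493]
eef_rot: [-3.125, -0.317, 0.0]
contact_force: [0.9, -0.1, -0.2]
width: 0.0449
finger_force: 0.0
```

Request:
arm_command(
  travel=[
    [0.2, 3, 0],
    [0.2, 3, 0],
    [0.2, 3, 0],
    [0.2, 3, 0],
    [0.2, 3, 0],
  ],
  twist=[-1, -1, -1, -1, -1],
  jaw=[4.5, 4.5, 4.5, 4.5, 4.5],
)

```text
time_s: 1.4
position: [0.4603, -0.1494, 0.2491]
eef_rot: [-3.136, -0.181, 0.001]
contact_force: [0.7, -0.7, 0.1]
width: 0.0453
finger_force: 0.0
```

Request:
arm_command(
  travel=[
    [0, 3, 0],
    [0, 3, 0],
    [0, 3, 0],
    [0, 2, 0],
    [0, 0, 0],
  ],
  twist=[-1, -1, -1, -1, 0],
  jaw=[4.5, 4.5, 4.5, 4.5, 4.5],
)

```text
time_s: 1.82
position: [0.4604, -0.0356, 0.2495]
eef_rot: [-3.139, -0.082, -0.001]
contact_force: [0.7, 0.6, 0.6]
width: 0.0449
finger_force: 0.0
```

```bash
cat >> h.py <<'E'
def wray(u,v,p):
    K=p["mtx"];x,y=u-K[0,2],v-K[1,2];r=np.hypot(x,y);t=r/K[0,0];T=p["world_from_camera"]
    return T[:3,3],T[:3,:3]@np.array([x/r*np.sin(t),y/r*np.sin(t),np.cos(t)])
def watz(u,v,z,p):
    c,d=wray(u,v,p);return c+d*(z-c[2])/d[2]
def wproj(X,p):
    T=np.linalg.inv(p["world_from_camera"]);q=T[:3,:3]@X+T[:3,3];K=p["mtx"];h=np.hypot(q[0],q[1]);r=K[0,0]*np.arctan2(h,q[2])
    return np.array([K[0,2]+r*q[0]/h,K[1,2]+r*q[1]/h])
E
python3 - <<'E'
from h import *
import pickle
p=camera_params("wrist");i=capture("wrist")[:,:,::-1].copy();pickle.dump((p,sense()),open("w1.pkl","wb"))
u,v=wproj(np.array([.472,-.004,.085]),p);print(u,v)
u,v=int(u),int(v);cv2.imwrite("pics/w1.png",i)
a=max(0,u-50);b=max(0,v-45);print("origin",a,b)
c=cv2.resize(i[b:b+90,a:a+100],None,fx=6,fy=6,interpolation=cv2.INTER_CUBIC);cv2.imwrite("pics/w1c.png",c)
for n,q in(("pink",(265,240)),("pink2",(255,218)),("purple",(282,200)),("spoonhandle",(272,262)),("bowl",(318,255))):print(n,atz("side",*q,.01).round(3))
E
```

```text
290.41509075271927 208.15982304040594
origin 240 163
pink [0.447 0.229 0.01 ]
pink2 [0.443 0.312 0.01 ]
purple [0.521 0.359 0.01 ]
spoonhandle [0.445 0.156 0.01 ]
bowl [0.544 0.145 0.01 ]
```

View pics/w1c.png

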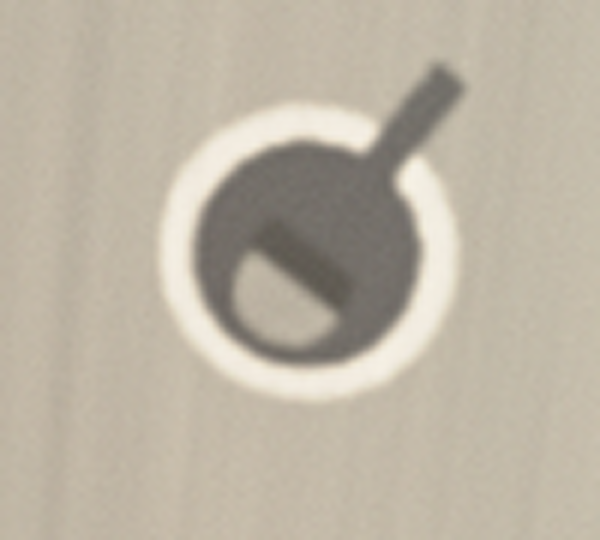

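The wrist crop shows the bare D-shaft tip at about (287,296) on its dark collar (308,252), with the tab end at (450,75) in crop pixels. The flat faces the tab.

```bash
python3 - <<'E'
from h import *
import pickle
p,s=pickle.load(open("w1.pkl","rb"))
o=np.array([240,163])-.4
f=lambda x,y,z:watz(*(o+np.array([x,y])/6),z,p)
c=f(308,252,.073);t=f(450,75,.073);d=t-c;print("collar",c,"tab",t,np.linalg.norm(d),np.degrees(np.arctan2(d[1],d[0])))
print("collar edges",np.linalg.norm(f(195,252,.073)-f(420,252,.073)),f(310,250,.07))
print("tip",f(286.5,296,.098)); a,b=f(252,252,.098),f(338,318,.098);d=b-a;print("flat",np.linalg.norm(d),np.degrees(np.arctan2(d[1],d[0])))
E
```

```text
collar [ 0.47264509 -0.00327357  0.073     ] tab [ 0.49960153 -0.02282651  0.073     ] 0.03330115696882687 -35.955370902093264
collar edges 0.03309650893382675 [ 0.47234779 -0.00329207  0.07      ]
tip [ 0.47153322 -0.0027669   0.098     ]
flat 0.01471870310033535 -125.72409771705662
```

Request:
arm_command(
  travel=[
    [0.3, 3, 0],
    [0.3, 3, 0],
    [0.3, 3, 0],
    [0.3, 3, 0],
    [0.3, 3, 0],
  ],
  twist=[0, 0, 0, 0, 0],
  jaw=[4.5, 4.5, 4.5, 4.5, 4.5],
)

```text
time_s: 2.28
position: [0.4759, 0.1089, 0.2492]
eef_rot: [3.14, 0.069, 0.0]
contact_force: [0.6, 1.1, -0.0]
width: 0.0449
finger_force: 0.0
```

Request:
arm_command(
  travel=[
    [1, 3, -1],
    [1, 3, -2],
    [1, 3, -2],
    [1, 3, -2],
    [0, 0, 0],
  ],
  twist=[0, 0, 0, 0, 0],
  jaw=[4.5, 4.5, 4.5, 4.5, 4.5],
)

```text
time_s: 2.7
position: [0.5138, 0.2331, 0.1739]
eef_rot: [-3.139, -0.081, 0.012]
contact_force: [-1.3, -0.1, -1.0]
width: 0.0453
finger_force: 0.0
```

```bash
python3 - <<'E'
from h import *
import pickle
p=camera_params("wrist");s=sense();i=capture("wrist")[:,:,::-1].copy();pickle.dump((p,s),open("w2.pkl","wb"))
u,v=wproj(np.array([.522,.258,.042]),p);print(u,v,s["position"])
u,v=int(u),int(v)
a=max(0,u-65);b=max(0,v-50);print("origin",a,b)
cv2.imwrite("pics/w2c.png",cv2.resize(i[b:b+100,a:a+130],None,fx=6,fy=6,interpolation=cv2.INTER_CUBIC))
E
```

```text
294.90744839765426 220.42964156840438 [0.51382787 0.23310249 0.17389449]
origin 229 170
```

View pics/w2c.png

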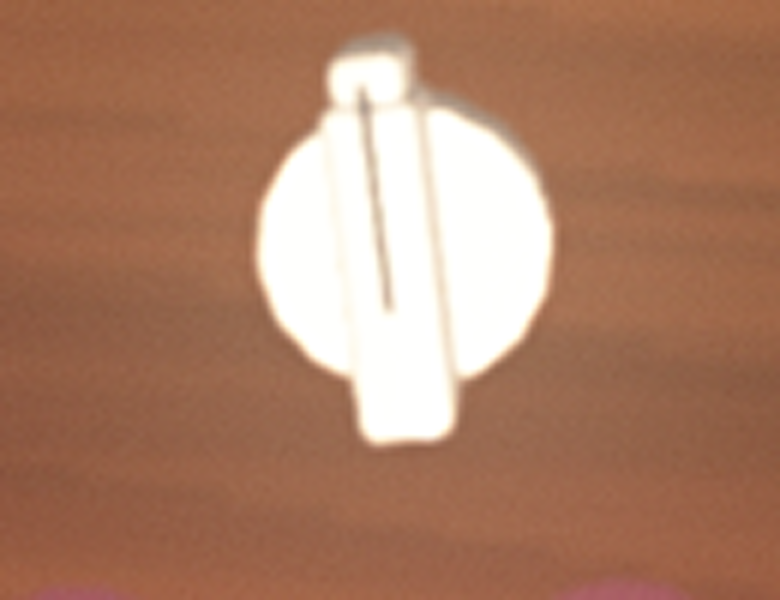

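The knob is in full view, with its nose up (away from the robot). The dark line runs from (362,85) to (390,310), the rear end is at (408,442), and the body circle is centred at about (405,243).

```bash
python3 - <<'E'
from h import *
import pickle
p,s=pickle.load(open("w2.pkl","rb"))
o=np.array([229,170])-.4
f=lambda x,y,z:watz(*(o+np.array([x,y])/6),z,p)
def L(n,a,b):
    d=b-a;print(n,a,b,np.linalg.norm(d),np.degrees(np.arctan2(d[1],d[0])))
L("line",f(390,310,.042),f(362,85,.042))
L("ends",f(408,442,.042),f(368,55,.042))
L("left",f(362,435,.042),f(328,115,.042));L("right",f(457,430,.042),f(422,110,.042))
print("body",f(405,243,.018),np.linalg.norm(f(257,243,.018)-f(553,243,.018)))
from scipy.spatial.transform import Rotation as Ro
m=Ro.from_rotvec(s["eef_rot"]).as_matrix();print(s["position"],np.degrees(np.arctan2(m[1,0],m[0,0])),m[:,2])
s=sense();m=Ro.from_rotvec(s["eef_rot"]).as_matrix();print(s["position"],np.degrees(np.arctan2(m[1,0],m[0,0])),m[:,2])
E
```

```text
line [0.52129387 0.25898142 0.042     ] [0.55000648 0.26335081 0.042     ] 0.029043171570736017 8.652703175827043
ends [0.50381673 0.25619143 0.042     ] [0.55380769 0.26272228 0.042     ] 0.05041575354513048 7.4430129502099005
left [0.50445744 0.26218472 0.042     ] [0.54604656 0.267498   0.042     ] 0.04192714726060433 7.280464424169083
right [0.50576776 0.24990469 0.042     ] [0.54717064 0.25576764 0.042     ] 0.041815944983411776 8.059907545749716
body [0.52465887 0.2591276  0.018     ] 0.04079222497537835
[0.51382787 0.23310249 0.17389449] 2.9417402783753297 [-7.42873513e-03  8.67208273e-04 -9.99972031e-01]
[0.51433772 0.23066963 0.17576371] 2.863905801871892 [-5.99096759e-03 -1.74759828e-04 -9.99982039e-01]
```

Request:
arm_command(
  travel=[
    [0.3, 1, -1],
    [0.3, 1, -2.5],
    [0.3, 0.9, -2.5],
    [0, 0, -2.5],
    [0, 0, -1],
  ],
  twist=[1.5, 1.5, 1, 1, 0],
  jaw=[4.5, 4.5, 4.5, 4.5, 4.5],
)

```text
time_s: 3.17
position: [0.524, 0.2561, 0.0811]
eef_rot: [3.132, 0.21, -0.004]
contact_force: [-0.0, -0.9, -0.5]
width: 0.0446
finger_force: 0.0
```

Request:
arm_command(
  travel=[
    [0, 0, -0.5],
    [0, 0, 0],
    [0, 0, 0],
    [0, 0, 0],
    [0, 0, 0],
  ],
  twist=[0, 0, 0, 0, 0],
  jaw=[4.5, 4.5, 4.5, 4.5, 4.5],
)

```text
time_s: 3.58
position: [0.5256, 0.2583, 0.0809]
eef_rot: [-3.134, -0.209, -0.004]
contact_force: [0.6, -0.3, -0.3]
width: 0.0449
finger_force: 0.0
```

Request:
arm_command(
  travel=[
    [-0.15, 0.05, -2],
    [0, 0, -2],
    [0, 0, -1.5],
    [0, 0, -0.4],
    [0, 0, 0],
  ],
  twist=[0.2, 0, 0, 0, 0],
  jaw=[4.5, 4.5, 4.5, 4.5, 4.5],
)

```text
time_s: 4.0
position: [0.5227, 0.2583, 0.0198]
eef_rot: [3.134, 0.215, -0.002]
contact_force: [-0.5, -0.7, -0.5]
width: 0.0451
finger_force: 0.0
```

Request:
arm_command(
  travel=[
    [0, 0, 0],
    [0, 0, 0],
    [0, 0, 0],
    [0, 0, 0],
    [0, 0, 0],
  ],
  twist=[0, 0, 0, 0, 0],
  jaw=[4.5, 4.5, 4.5, 4.5, 4.5],
)

```text
time_s: 4.42
position: [0.5234, 0.2588, 0.0209]
eef_rot: [-3.134, -0.215, -0.002]
contact_force: [0.3, -0.4, 0.1]
width: 0.0455
finger_force: 0.0
```

Well placed, so I close.

Request:
arm_command(
  travel=[
    [0, 0, 0],
    [0, 0, 0],
    [0, 0, 0],
    [0, 0, 0],
    [0, 0, 0],
  ],
  twist=[0, 0, 0, 0, 0],
  jaw=[3, 2, 1.5, 1, 0.5],
  force=60,
)

```text
time_s: 4.83
position: [0.5231, 0.2587, 0.0204]
eef_rot: [-3.134, -0.215, -0.0]
contact_force: [-0.3, -0.4, 1.2]
width: 0.011
finger_force: 58.8
```

Request:
arm_command(
  travel=[
    [0, 0, 0],
    [0, 0, 0],
    [0, 0, 0],
    [0, 0, 0],
    [0, 0, 0],
  ],
  twist=[0, 0, 0, 0, 0],
  jaw=[0.5, 0.5, 0.5, 0.5, 0.5],
)

```text
time_s: 5.25
position: [0.5231, 0.2587, 0.0204]
eef_rot: [-3.134, -0.215, -0.0]
contact_force: [-0.5, 0.1, 3.2]
width: 0.0106
finger_force: 58.9
```

Request:
arm_command(
  travel=[
    [0, 0, 1],
    [0, 0, 2.5],
    [0, 0, 3],
    [0, 0, 3],
    [0, 0, 3],
  ],
  twist=[0, 0, 0, 0, 0],
  jaw=[0.5, 0.5, 0.5, 0.5, 0.5],
)

```text
time_s: 5.67
position: [0.5226, 0.2584, 0.147]
eef_rot: [3.134, 0.215, -0.001]
contact_force: [0.7, 1.2, -0.7]
width: 0.0105
finger_force: 58.7
```

Request:
arm_command(
  travel=[
    [-0.3, -2.5, 2],
    [-0.6, -3, 1],
    [-0.6, -3, 0],
    [-0.6, -3, 0],
    [-0.3, -1.5, 0],
  ],
  twist=[-4, -5, -5, -5, -5],
  jaw=[0.5, 0.5, 0.5, 0.5, 0.5],
)

```text
time_s: 6.08
position: [0.4987, 0.1244, 0.1759]
eef_rot: [3.107, -0.453, 0.001]
contact_force: [0.7, 0.2, -0.6]
width: 0.0108
finger_force: 58.7
```

```bash
python3 - <<'E'
from h import *
np.set_printoptions(precision=3,suppress=True)
print("pot lid knob",tri((281,271),(431,214)))
for z in(.12,.15):print("spout",atz("scene",239,278,z),atz("side",434,228,z))
E
```

```text
pot lid knob [ 0.699 -0.019  0.209]
spout [ 0.599 -0.083  0.12 ] [0.747 0.036 0.12 ]
spout [ 0.63  -0.088  0.15 ] [0.727 0.006 0.15 ]
```

Request:
arm_command(
  travel=[
    [-0.6, -3, 0],
    [-0.6, -3, 0],
    [-0.6, -3, 0],
    [-0.6, -2.5, 0],
    [-0.3, -1.2, 0],
  ],
  twist=[-5, -5, -5, -4, 0],
  jaw=[0.5, 0.5, 0.5, 0.5, 0.5],
)

```text
time_s: 6.5
position: [0.4711, -0.0023, 0.1757]
eef_rot: [2.99, -0.961, 0.0]
contact_force: [0.3, -0.6, -1.1]
width: 0.0112
finger_force: 58.7
```

Request:
arm_command(
  travel=[
    [0, 0, -0.8],
    [0, 0, -0.8],
    [0, 0, 0],
    [0, 0, 0],
    [0, 0, 0],
  ],
  twist=[0, 0, 0, 0, 0],
  jaw=[0.5, 0.5, 0.5, 0.5, 0.5],
)

```text
time_s: 6.92
position: [0.4721, 0.0029, 0.1592]
eef_rot: [-2.996, 0.945, 0.001]
contact_force: [-0.0, -0.5, -0.9]
width: 0.0109
finger_force: 58.7
```

```bash
python3 - <<'E'
from h import *
import pickle
from scipy.spatial.transform import Rotation as Ro
p=camera_params("wrist");s=sense();i=capture("wrist")[:,:,::-1].copy();pickle.dump((p,s),open("w3.pkl","wb"))
m=Ro.from_rotvec(s["eef_rot"]).as_matrix();print(s["position"],np.degrees(np.arctan2(m[1,0],m[0,0])),m[:,2])
u,v=wproj(s["position"]-[0,0,.0],p);print(u,v)
u,v=int(u),int(v)
a=max(0,u-65);b=max(0,v-60);print("origin",a,b)
cv2.imwrite("pics/w3c.png",cv2.resize(i[b:b+100,a:a+130],None,fx=6,fy=6,interpolation=cv2.INTER_CUBIC))
E
```

```text
[0.47211386 0.00288159 0.15920835] -35.02117629823977 [-3.74015407e-04  5.04588266e-04 -9.99999803e-01]
326.9132277644993 316.1026825136853
origin 261 256
```

View pics/w3c.png

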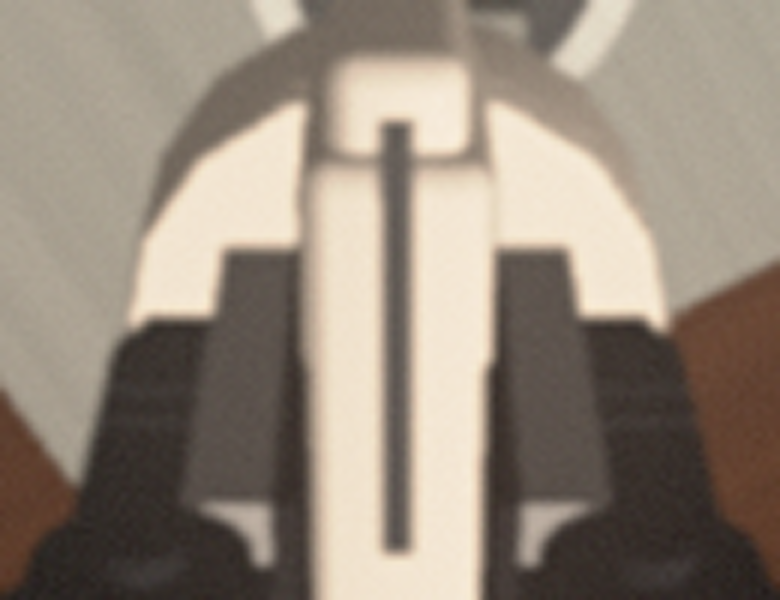

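The knob is held straight, with its line vertical from (397,122) to (397,550), the nose tip at (400,55) and the shoulder at (400,160). I'll compute the axis offset.

```bash
python3 - <<'E'
from h import *
import pickle
np.set_printoptions(precision=4,suppress=True)
p,s=pickle.load(open("w3.pkl","rb"))
o=np.array([261,256])-.4;P=s["position"]
y=np.radians(-35.02);ex=np.array([np.cos(y),np.sin(y),0]);ey=np.array([-ex[1],ex[0],0])
f=lambda x,yy,z:watz(*(o+np.array([x,yy])/6),z,p)
for n,q in(("nose",(400,57)),("shoulder",(400,162)),("line0",(397,122)),("line1",(397,550))):
    d=f(*q,P[2]+.0216)-P;print(n,d@ex,d@ey)
for q in((145,235),(650,235),(200,157),(592,150)):
    d=f(*q,P[2]-.0024)-P;print("body",d@ex,d@ey)
E
```

```text
nose 0.031878013045248385 -0.00010241848309712996
shoulder 0.025250933536746244 -0.00010715976420556418
line0 0.02780549818661561 7.038207371298615e-05
line1 -0.0020483277572029323 6.2014210258247e-05
body 0.009054781599634224 0.018200394438936732
body 0.009062937339865818 -0.01814065122211231
body 0.015211093757723046 0.0140160862235943
body 0.01575819465971574 -0.013720909136648998
```

Request:
arm_command(
  travel=[
    [-0.1, -0.5, -1],
    [0, 0, -1.6],
    [0, 0, -1],
    [0, 0, 0],
    [0, 0, 0],
  ],
  twist=[-1, 0, 0, 0, 0],
  jaw=[0.5, 0.5, 0.5, 0.5, 0.5],
)

```text
time_s: 7.38
position: [0.4705, -0.0033, 0.1226]
eef_rot: [2.986, -0.975, -0.003]
contact_force: [-0.4, -0.6, -0.1]
width: 0.0108
finger_force: 58.7
```

Request:
arm_command(
  travel=[
    [0, 0, 0],
    [0, 0, 0],
    [0, 0, 0],
    [0, 0, 0],
    [0, 0, 0],
  ],
  twist=[0, 0, 0, 0, 0],
  jaw=[0.5, 0.5, 0.5, 0.5, 0.5],
)

```text
time_s: 7.8
position: [0.4713, -0.0034, 0.1236]
eef_rot: [-2.986, 0.975, -0.001]
contact_force: [0.2, -0.9, -0.8]
width: 0.0113
finger_force: 58.7
```

Request:
arm_command(
  travel=[
    [0, 0.1, 0],
    [0, 0, -0.2],
    [0, 0, -0.2],
    [0, 0, -0.2],
    [0, 0, -0.1],
  ],
  twist=[0, 0, 0, 0, 0],
  jaw=[0.5, 0.5, 0.5, 0.5, 0.5],
)

```text
time_s: 8.22
position: [0.4708, -0.0024, 0.1158]
eef_rot: [2.986, -0.975, -0.001]
contact_force: [-0.5, 0.1, 0.2]
width: 0.0107
finger_force: 58.7
```

Request:
arm_command(
  travel=[
    [0, 0, 0],
    [0, 0, 0],
    [0, 0, 0],
    [0, 0, 0],
    [0, 0, 0],
  ],
  twist=[0, 0, 0, 0, 0],
  jaw=[0.5, 0.5, 0.5, 0.5, 0.5],
)

```text
time_s: 8.63
position: [0.4712, -0.0024, 0.1164]
eef_rot: [-2.986, 0.975, -0.0]
contact_force: [-0.2, -0.1, 0.0]
width: 0.0111
finger_force: 58.7
```

Request:
arm_command(
  travel=[
    [0, 0, -0.1],
    [0, 0, -0.1],
    [0, 0, -0.1],
    [0, 0, -0.1],
    [0, 0, 0],
  ],
  twist=[0, 0, 0, 0, 0],
  jaw=[0.5, 0.5, 0.5, 0.5, 0.5],
)

```text
time_s: 9.05
position: [0.4709, -0.0024, 0.112]
eef_rot: [2.986, -0.975, -0.001]
contact_force: [0.4, -0.5, 0.7]
width: 0.0105
finger_force: 58.7
```

Request:
arm_command(
  travel=[
    [0, 0, 0],
    [0, 0, 0],
    [0, 0, 0],
    [0, 0, 0],
    [0, 0, 0],
  ],
  twist=[0, 0, 0, 0, 0],
  jaw=[0.5, 0.5, 0.5, 0.5, 0.5],
)

```text
time_s: 9.47
position: [0.4711, -0.0024, 0.1123]
eef_rot: [-2.986, 0.975, -0.0]
contact_force: [0.4, 0.0, -0.3]
width: 0.0108
finger_force: 58.7
```

Request:
arm_command(
  travel=[
    [0, 0, -0.2],
    [0, 0, -0.2],
    [0, 0, -0.2],
    [0, 0, -0.1],
    [0, 0, -0.1],
  ],
  twist=[0, 0, 0, 0, 0],
  jaw=[0.5, 0.5, 0.5, 0.5, 0.5],
)

```text
time_s: 9.88
position: [0.471, -0.0024, 0.104]
eef_rot: [2.987, -0.975, -0.0]
contact_force: [0.1, -0.0, -0.5]
width: 0.0108
finger_force: 58.7
```

Request:
arm_command(
  travel=[
    [0, 0, -0.1],
    [0, 0, 0],
    [0, 0, 0],
    [0, 0, 0],
    [0, 0, 0],
  ],
  twist=[0, 0, 0, 0, 0],
  jaw=[0.5, 0.5, 0.5, 0.5, 0.5],
)

```text
time_s: 10.3
position: [0.4712, -0.0023, 0.1034]
eef_rot: [-2.986, 0.975, -0.0]
contact_force: [0.8, -0.3, 0.1]
width: 0.0109
finger_force: 58.9
```

Request:
arm_command(
  travel=[
    [0, 0, -0.1],
    [0, 0, -0.1],
    [0, 0, -0.1],
    [0, 0, -0.1],
    [0, 0, 0],
  ],
  twist=[0, 0, 0, 0, 0],
  jaw=[0.5, 0.5, 0.5, 0.5, 0.5],
  force=80,
)

```text
time_s: 10.72
position: [0.4713, -0.0023, 0.0998]
eef_rot: [-2.987, 0.975, -0.001]
contact_force: [-3.5, 0.8, 8.5]
width: 0.0101
finger_force: 83.5
```

Request:
arm_command(
  travel=[
    [0, 0, -0.1],
    [0, 0, -0.1],
    [0, 0, 0],
    [0, 0, 0],
    [0, 0, 0],
  ],
  twist=[0, 0, 0, 0, 0],
  jaw=[0.5, 0.5, 0.5, 0.5, 0.5],
)

```text
time_s: 11.13
position: [0.4713, -0.0024, 0.0981]
eef_rot: [2.987, -0.975, 0.001]
contact_force: [-3.5, 0.7, 9.7]
width: 0.0103
finger_force: 83.8
```

Request:
arm_command(
  travel=[
    [0, 0, -0.1],
    [0, 0, -0.1],
    [0, 0, 0],
    [0, 0, 0],
    [0, 0, 0],
  ],
  twist=[0, 0, 0, 0, 0],
  jaw=[0.5, 0.5, 0.5, 0.5, 0.5],
)

```text
time_s: 11.55
position: [0.4715, -0.0023, 0.0971]
eef_rot: [2.986, -0.975, 0.002]
contact_force: [-8.7, -0.4, 20.2]
width: 0.0103
finger_force: 85.6
```

Request:
arm_command(
  travel=[
    [0, 0, -0.05],
    [0, 0, 0],
    [0, 0, 0],
    [0, 0, 0],
    [0, 0, 0],
  ],
  twist=[0, 0, 0, 0, 0],
  jaw=[0.5, 0.5, 0.5, 0.5, 0.5],
)

```text
time_s: 11.97
position: [0.4716, -0.0024, 0.097]
eef_rot: [2.986, -0.975, 0.003]
contact_force: [-9.3, -0.2, 25.4]
width: 0.0102
finger_force: 86.2
```

Request:
arm_command(
  travel=[
    [-0.05, 0, 0],
    [0, 0, 0],
    [0, 0, 0],
    [0, 0, 0],
    [0, 0, 0],
  ],
  twist=[0, 0, 0, 0, 0],
  jaw=[0.5, 0.5, 0.5, 0.5, 0.5],
)

```text
time_s: 12.38
position: [0.4715, -0.0023, 0.097]
eef_rot: [-2.986, 0.975, -0.004]
contact_force: [-8.8, -0.3, 23.5]
width: 0.0105
finger_force: 86.0
```

```bash
python3 - <<'E'
from h import *
a=capture("side")[:,:,::-1];s=sense();w=capture("wrist")[:,:,::-1]
l=cv2.resize(a[250:340,260:350],(400,400),interpolation=cv2.INTER_CUBIC)
r=cv2.resize(w[230:360,262:392],(400,400),interpolation=cv2.INTER_CUBIC)
cv2.imwrite("pics/end.png",np.hstack([l,r]));print(s["position"],s["contact_force"],s["wrist_torque"])
E
```

```text
[ 0.47151102 -0.00235218  0.09702018] [-7.99352075  0.79539655 22.61469595] [-0.02938439  1.88383924  0.02341399]
```

View pics/end.png

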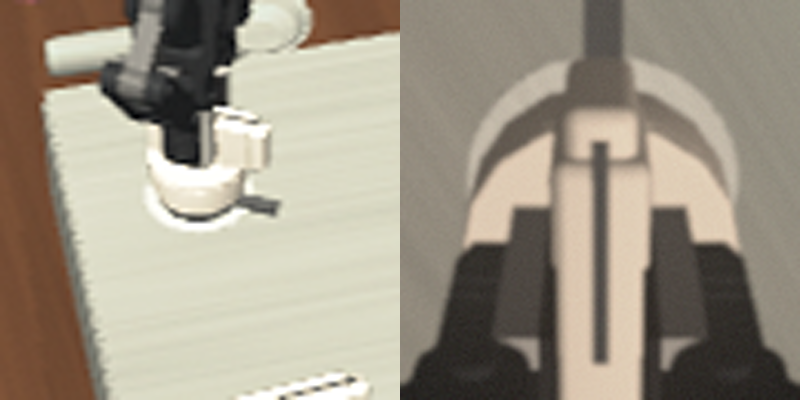

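The left half shows the knob down on the shaft, close to the deck, with its nose over the tab. The right half shows it unslipped in the fingers: the nose is still at wrist row 265, aligned with the tab at (603,30). The force is 23 N at the stop.

```bash
python3 -c "
from cell import *
print(job_done())"
```

```text
the job is handed in; nothing more can be done
None
```

The white knob is fully home on the bare tap's D-shaft, its nose on the tab side, and held pressed against the stop with about 23 N. The job was handed in at about 12.5 s of the 38 s allowed, with the knob still gripped; I saw no contact with the pots and tea things.

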